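Fill the second display rack in the order of the first

TASK

The boxes stand two deep in the wire rack; the new wooden rack is to show the same row. Move the back box of each pair over to the wooden rack, one to a slot and standing upright on its floor between the fins, in the same order from left to right as in the wire rack. Leave the front boxes standing where they are.

Things in the scene. Friction and masses are not known exactly. Their poses are not given: they have to be found in the camera images.
- wire_rack: Old rack, full, fixed: white plate on legs, 172 (x) by 218 mm (y), its top 50 mm over the table; five dark wire hoops 100 mm high over the table run front to back. Slot centres y = -78, -26, 26, 78 mm; boxes stand two deep, front row x = -43, back row x = +43 mm. Origin: under its centre, on the table; x to its back, away from the robot (yaw up to 0.08 rad), y to its left, z up.
- wood_rack: New rack, empty, fixed: light wood 108 (x) by 218 mm (y), floor 50 mm over the table; five fins up to 100 mm, back board 110 mm, front lip 60 mm over the table. Four slots 42 mm wide, 93 mm deep, centred at x = 0, y = -78, -26, 26, 78 mm. Origin: under its centre, on the table; x to its back, away from the robot (yaw up to 0.12 rad), y to its left, z up.
- yellow_back: The bright yellow carton (yellow edges; a pale picture of a red mug on its right-hand face), of the back row of the wire rack, standing on end: 72 mm deep (x), 24 mm thick (y, the way to grip it) and 92 mm tall (z), about 60 g. Origin: centre of its underside. To be moved.
- yellow_front: The twin of yellow_back, same look and size, standing in the same slot of the wire rack just in front of it (nearer the robot); 72 mm deep (x), 24 mm thick (y, the way to grip it) and 92 mm tall (z), about 60 g. Origin: centre of its underside. Loose; it stays.
- magenta_back: The plain deep-pink (magenta) carton, of the back row of the wire rack, standing on end: 68 mm deep (x), 18 mm thick (y, the way to grip it) and 100 mm tall (z), about 60 g. Origin: centre of its underside. To be moved.
- magenta_front: The twin of magenta_back, same look and size, standing in the same slot of the wire rack just in front of it (nearer the robot); 68 mm deep (x), 18 mm thick (y, the way to grip it) and 100 mm tall (z), about 60 g. Origin: centre of its underside. Loose; it stays.
- green_back: The picture carton with a blue sky over yellow-green hills on its right-hand face and a light salmon-pink top end, of the back row of the wire rack, standing on end: 70 mm deep (x), 25 mm thick (y, the way to grip it) and 105 mm tall (z), about 60 g. Origin: centre of its underside. To be moved.
- green_front: The twin of green_back, same look and size, standing in the same slot of the wire rack just in front of it (nearer the robot); 70 mm deep (x), 25 mm thick (y, the way to grip it) and 105 mm tall (z), about 60 g. Origin: centre of its underside. Loose; it stays.
- red_back: The picture carton with a teal sky over orange and dark red hills on its right-hand face and a cream top end, of the back row of the wire rack, standing on end: 70 mm deep (x), 25 mm thick (y, the way to grip it) and 105 mm tall (z), about 60 g. Origin: centre of its underside. To be moved.
- red_front: The twin of red_back, same look and size, standing in the same slot of the wire rack just in front of it (nearer the robot); 70 mm deep (x), 25 mm thick (y, the way to grip it) and 105 mm tall (z), about 60 g. Origin: centre of its underside. Loose; it stays.

How it is judged (in metres and radians):
At the end, for the whole second after the job is handed in: Each back box stands in the wooden-rack slot matching its twin's wire-rack slot (same place from the left): within 15 mm of slot centre, underside within 5 mm of the floor, tilt < 0.12 rad, turned < 0.3 rad, at rest. Front boxes upright, at rest, within 20 mm of their starts (((y of yellow_front in the frame of wire_rack between -0.098 and -0.058 m and y of yellow_back in the frame of wood_rack between -0.093 and -0.063 m) or (y of yellow_front in the frame of wire_rack between -0.046 and -0.006 m and y of yellow_back in the frame of wood_rack between -0.041 and -0.011 m) or (y of yellow_front in the frame of wire_rack between 0.006 and 0.046 m and y of yellow_back in the frame of wood_rack between 0.011 and 0.041 m) or (y of yellow_front in the frame of wire_rack between 0.058 and 0.098 m and y of yellow_back in the frame of wood_rack between 0.063 and 0.093 m)) and x of yellow_back in the frame of wood_rack between -0.0155 and 0.0145 m and z of yellow_back in the frame of wood_rack between 0.045 and 0.055 m and angle between each of yellow_back, yellow_front, magenta_back, magenta_front, green_back, green_front, red_back, red_front's own z axis and vertical below 0.12 rad and angle between the x axis of each of yellow_back, magenta_back, green_back, red_back and the x axis of wood_rack, either way round below 0.3 rad and linear speed of each of yellow_back, yellow_front, magenta_back, magenta_front, green_back, green_front, red_back, red_front below 0.02 m/s and distance of each of yellow_front, magenta_front, green_front, red_front from where it was at the start of the episode below 0.02 m and ((y of magenta_front in the frame of wire_rack between -0.098 and -0.058 m and y of magenta_back in the frame of wood_rack between -0.093 and -0.063 m) or (y of magenta_front in the frame of wire_rack between -0.046 and -0.006 m and y of magenta_back in the frame of wood_rack between -0.041 and -0.011 m) or (y of magenta_front in the frame of wire_rack between 0.006 and 0.046 m and y of magenta_back in the frame of wood_rack between 0.011 and 0.041 m) or (y of magenta_front in the frame of wire_rack between 0.058 and 0.098 m and y of magenta_back in the frame of wood_rack between 0.063 and 0.093 m)) and x of magenta_back in the frame of wood_rack between -0.0155 and 0.0145 m and z of magenta_back in the frame of wood_rack between 0.045 and 0.055 m and ((y of green_front in the frame of wire_rack between -0.098 and -0.058 m and y of green_back in the frame of wood_rack between -0.093 and -0.063 m) or (y of green_front in the frame of wire_rack between -0.046 and -0.006 m and y of green_back in the frame of wood_rack between -0.041 and -0.011 m) or (y of green_front in the frame of wire_rack between 0.006 and 0.046 m and y of green_back in the frame of wood_rack between 0.011 and 0.041 m) or (y of green_front in the frame of wire_rack between 0.058 and 0.098 m and y of green_back in the frame of wood_rack between 0.063 and 0.093 m)) and x of green_back in the frame of wood_rack between -0.0155 and 0.0145 m and z of green_back in the frame of wood_rack between 0.045 and 0.055 m and ((y of red_front in the frame of wire_rack between -0.098 and -0.058 m and y of red_back in the frame of wood_rack between -0.093 and -0.063 m) or (y of red_front in the frame of wire_rack between -0.046 and -0.006 m and y of red_back in the frame of wood_rack between -0.041 and -0.011 m) or (y of red_front in the frame of wire_rack between 0.006 and 0.046 m and y of red_back in the frame of wood_rack between 0.011 and 0.041 m) or (y of red_front in the frame of wire_rack between 0.058 and 0.098 m and y of red_back in the frame of wood_rack between 0.063 and 0.093 m)) and x of red_back in the frame of wood_rack between -0.0155 and 0.0145 m and z of red_back in the frame of wood_rack between 0.045 and 0.055 m); the robot touches nothing.
It fails at once if a front box is taken out or pushed more than 30 mm from its place (distance of any of yellow_front, magenta_front, green_front, red_front from where it was at the start of the episode above 0.03 m).
It also fails if it takes over 106 s, if anything falls off the work surface, if the arm or the gripper's body presses on something with over 40 N, if the wrist force passes 120 N, or if a joint passes its speed limit or range.

ROBOT

A 6-joint arm with a two-finger parallel gripper is mounted at the origin on a cart in front of the work surface, level with it; the furniture and walls round the work are solid. World frame = base frame: x ahead of the robot, y to its left, z up, the work surface at z = 0. Lengths are in m, angles in degrees, forces in N, time in s.
With the tool pointing down it reaches from about 0.375 to 0.9 m from the base axis. Payload 3.1 kg.
Tool frame: the origin (TCP) lies on the centre line of the jaws, within the pads' length; the fingertips stand 17 mm ahead of it and the grasp point (between the pads) lies 2 mm behind it; z points along the fingers, y is the line along which they close (so a half turn about z gives the same grasp; the last joint's range is limited). The gripper opens to 87 mm and grips with 3 to 60 N. Pads are 19 mm wide; open, the fingers measure 117 mm over their backs; the gripper's body (75 mm by 190 mm) begins 51 mm behind the grasp point.
Start: joints at [64.486, 30.224, 82.088, -0, 67.689, -10.227], TCP at [0.165, 0.603, 0.24] pointing down, gripper open.
Joint ranges: [-176.69, 176.69], [-43.24, 126.21], [12.49, 139.97], [-82, 262], [0, 151.66], [-163.58, 163.58]. Speed limits (degrees/s): [159.86, 159.86, 180, 180, 180, 180].

INTERFACE

Orientations are given as a 3x3 rotation matrix whose columns are the frame's x, y, z axes.
In Python, from rig import bot, imaging, finder gives the robot as it stands. The module is installed in compiled form; this text tells all that it offers.
- The arm moves only by the tool play_rows, never from a script. Its argument "motion" is a list that holds one entry, the list of rows, each a list of 6 numbers: the shift along the tool's x, y, z in parts of the range, where 1.0 means 0.5 m, then the turn, a rotation vector about the tool's x, y, z in a scale on which 1.0 is 180 degrees. In form: [[[dx, dy, dz, wx, wy, wz], ...]]. A call has 1 to 8 rows; each row is the pose to reach, as a shift and turn from the pose commanded when the call began, along the tool's axes at that moment; what a row does not reach only later rows make up. A row lasts 1/12 s, in which the tool goes at most 41.7 mm and 7.16 degrees, less where a joint would pass 70% of its speed; a pose out of reach is approached as far as the arm can. No shift or turn number may pass 1 either way. A call with a gripper value outside its range is refused whole. "fingers" is the finger opening in m, from 0 to 0.087, set as the call begins (left out, the last holds). The fingers move at their own pace and stop on an object; the grip force is fixed at half the most. Time passes only in rows, so rows that repeat a pose let the fingers close. It gives the time, the measured TCP pose, the force, the opening and the grip force at its end, in the units of the state.
- bot.read_state(): the state, without advancing time (a new reading comes with each control period).
- imaging.capture(name): name is "side" or "top"; returns a dict with "frame" (400x640x3 uint8, red, green, blue), "camera_matrix" (3x3 intrinsics, pixels), "k1" (the pictures are not rectified: a ray, as slopes to the right and down, at radius r is drawn at 1 + k1 r^2 times it, then the intrinsics apply), "R" (3x3) and "t" (3): a world point X has camera coordinates R X + t. Camera axes: x right, y down, z forward; pixel columns grow to the right and rows downward; lengths in m; the calibration is good to about 2 mm. A picture is of the moment at which its call begins. There is no depth.
- bot.hand_in(): hands the job in; it is judged then, once.
Trained networks look in the newest picture that a camera, given by its name, has taken for a name from the list of things; names that differ only in an ending like _2 or _b are one class to them, and where a whole thing is asked for, a point or a joint stands for the part that bears it (a point fixed in the world has none). Each returns a list of dicts, best first, with "confidence" (0 to 1); they miss things now and then, are a little off and sometimes report something else, mostly with a low value. They report only what shows in the picture. A call takes as long as a camera call.
- finder.recognise(camera, name): "at" ([x, y, z] in m, in world coordinates, good to about 4 mm: the middle of the surface that is visible of it).
- finder.outline_of(camera, name): "pixels" (400x640 bool, what is visible of it).
The state is a dict: "time_s": time; "joint_positions": joint angles; "qvel": joint speeds; "tau": joint torques, N m; "position": TCP position; "tcp_rot": TCP orientation; "force": force on the tool from outside, world axes, zero at the start; "moment": the same for the moment, N m; "opening": opening from 0.0 (shut) to 1.0 (fully open); "grasp_force": force on a finger pad.
Only numpy, scipy, OpenCV 4.12 (cv2) and the standard library are available. Lean on these libraries where they do the work, as an engineer would, in place of code of your own. Each camera call takes 0.05 s, during which the arm holds its last target. There are 200 camera calls.

## Working session

There is one attempt and no reset: what is moved stays moved. The work goes in short steps, Python scripts to look and compute and a tool call to move; the robot and the scene stay as the last step left them, time stands still between calls to the robot, and variables do not carry over. Pictures are saved under pics/ and viewed, at most 14 in all, crops included, and the job is handed in when it is done.

Besides the shell and the picture viewer there is one more tool, called after "Emit:" as name(argument=value, ...) on one line, values as JSON. play_rows: Moves the arm, as the interface text tells. Its arguments: {"type":"object","properties":{"motion":{"type":"array"},"fingers":{"type":"number"}},"required":["motion"]}

```bash
mkdir -p pics; cat > h.py <<'E'
import numpy as np, cv2
from rig import bot, imaging, finder
def save(name,fn):
    c=imaging.capture(name); cv2.imwrite('pics/'+fn,c['frame'][:,:,::-1]); return c
E
python3 - <<'E'
from h import *
np.set_printoptions(precision=4,suppress=True)
s=bot.read_state(); print(s['time_s'],s['position'],s['tcp_rot'],s['opening'])
for n in('top','side'):
    c=save(n,n+'1.png'); print(n,c['camera_matrix'],c['k1'],c['R'],c['t'], -c['R'].T@c['t'])
    for k in ['wire_rack','wood_rack']+[a+'_'+b for a in('yellow','magenta','green','red') for b in('back','front')]:
        print(k,[(np.round(d['at'],3),round(d['confidence'],2)) for d in finder.recognise(n,k)[:4]])
print(bot.read_state()['time_s'])
E
```

```text
0.0 [0.1645 0.6022 0.2386] [[-0.9646  0.2637 -0.0009]
 [ 0.2637  0.9646 -0.002 ]
 [ 0.0003 -0.0021 -1.    ]] 0.9988931142908588
top [[364.3891   0.     318.8564]
 [  0.     364.3891 203.0582]
 [  0.       0.       1.    ]] -0.04500087752115427 [[ 0.0097 -0.9999  0.0053]
 [-0.9784 -0.0106 -0.2062]
 [ 0.2063 -0.0032 -0.9785]] [0.1007 0.4699 0.8019] [0.2934 0.1082 0.881 ]
wire_rack [(array([0.471, 0.272, 0.053]), 0.9)]
wood_rack [(array([ 0.488, -0.07 ,  0.059]), 0.9)]
yellow_back [(array([0.537, 0.412, 0.128]), 0.67), (array([ 0.486, -0.073,  0.057]), 0.3)]
yellow_front [(array([0.456, 0.406, 0.136]), 0.74)]
magenta_back [(array([0.534, 0.255, 0.147]), 0.93)]
magenta_front [(array([0.457, 0.258, 0.143]), 0.69)]
green_back [(array([0.539, 0.307, 0.14 ]), 0.65), (array([0.457, 0.255, 0.14 ]), 0.24)]
green_front [(array([0.454, 0.302, 0.15 ]), 0.69)]
red_back [(array([0.536, 0.356, 0.144]), 0.55)]
red_front [(array([0.454, 0.357, 0.148]), 0.58)]
side [[463.704    0.     321.2651]
 [  0.     463.704  204.539 ]
 [  0.       0.       1.    ]] -0.11729898264524133 [[ 0.883   0.4692 -0.01  ]
 [ 0.361  -0.6927 -0.6244]
 [-0.2999  0.5477 -0.7811]] [-0.4906 -0.0844  1.2122] [ 0.8272 -0.4923  0.8892]
wire_rack [(array([0.568, 0.25 , 0.051]), 0.67)]
wood_rack [(array([ 0.495, -0.087,  0.07 ]), 0.57), (array([0.472, 0.406, 0.14 ]), 0.33)]
yellow_back [(array([0.562, 0.408, 0.138]), 0.67)]
yellow_front [(array([0.473, 0.406, 0.143]), 0.84), (array([0.464, 0.257, 0.118]), 0.36)]
magenta_back [(array([0.548, 0.256, 0.113]), 0.59)]
magenta_front [(array([0.462, 0.254, 0.117]), 0.67)]
green_back [(array([0.559, 0.305, 0.142]), 0.93)]
green_front [(array([0.472, 0.308, 0.141]), 0.83)]
red_back [(array([0.553, 0.358, 0.143]), 0.6)]
red_front [(array([0.468, 0.355, 0.152]), 0.96)]
1.1
```

View pics/top1.png

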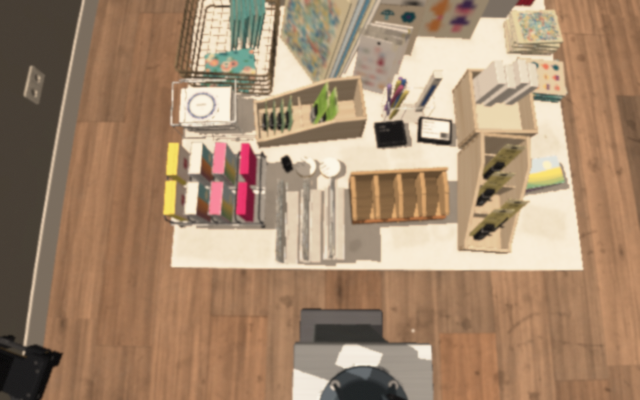

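View pics/side1.png

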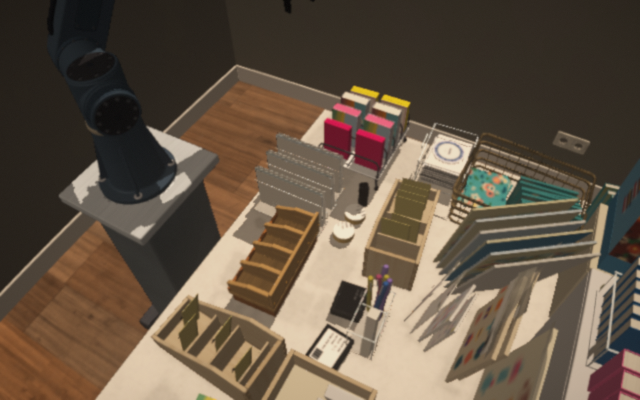

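The top view shows, from left to right, yellow (x≈172 px), cream-topped red (200), pink-topped green (223) and magenta (246), with the back row at row ≈160. The empty wooden rack is at about (399, 195). The side view agrees, with the wooden rack at about (275, 260). Next I'll fit the poses from the masks in both views.

```bash
cat >> h.py <<'E'
def proj(c,P):
    q=np.asarray(P)@c['R'].T+c['t']; s=q[:,:2]/q[:,2:]; s=s*(1+c['k1']*(s**2).sum(1,keepdims=True))
    return s@c['camera_matrix'][:2,:2].T+c['camera_matrix'][:2,2]
def rot(a): return np.array([[np.cos(a),-np.sin(a)],[np.sin(a),np.cos(a)]])
def box(x,y,a,cx,cy,z0,z1,dx,dy):
    p=[(cx+i*dx/2,cy+j*dy/2) for i in(-1,1) for j in(-1,1)]
    p=np.array(p)@rot(a).T+[x,y]
    return np.array([[*q,z] for z in(z0,z1) for q in p])
SZ=dict(yellow=(.072,.024,.092),magenta=(.068,.018,.1),green=(.07,.025,.105),red=(.07,.025,.105))
YS=dict(yellow=.078,red=.026,green=-.026,magenta=-.078)
SS=8
def hullmask(c,P,m,val):
    h=cv2.convexHull((proj(c,P)*16).round().astype(np.int32)); cv2.fillConvexPoly(m,h,val,cv2.LINE_8,4)
E
cat > fit.py <<'E'
from h import *
from scipy.optimize import minimize
cams={n:imaging.capture(n) for n in('top','side')}
def om(n,k):
    r=finder.outline_of(n,k); return (r[0]['pixels'],r[0]['confidence']) if r else (None,0)
iou=lambda a,b:(a&b).sum()/max(1,(a|b).sum())
# wood rack
M={n:om(n,'wood_rack') for n in cams}
print({n:(m[1],m[0].sum()) for n,m in M.items()})
def soft(a): return cv2.GaussianBlur(a.astype(np.float32),(0,0),1.2)
def wood(p,c):
    m=np.zeros((400,640),np.uint8); x,y,a=p
    for cx,dx,z in((-.0505,.007,.06),(.0505,.007,.11)): hullmask(c,box(x,y,a,cx,0,.0,z,dx,.218),m,1)
    for cy in(-.104,-.052,0,.052,.104): hullmask(c,box(x,y,a,0,cy,.0,.1,.108,.01),m,1)
    hullmask(c,box(x,y,a,0,0,.0,.05,.108,.218),m,1)
    return m>0
def fit(f,x0,use):
    cost=lambda p:sum(((soft(f(p,cams[n]))-soft(M_[n]))**2).sum()/M_[n].sum() for n in use)
    best=None
    for s in(.01,.004):
        sim=[x0]+[np.array(x0)+np.eye(3)[i]*[s,s,.06][i] for i in range(3)]
        r=minimize(cost,x0,method='Nelder-Mead',options=dict(initial_simplex=sim,xatol=1e-4,fatol=1e-5)); x0=r.x
    return r.x,r.fun
M_={n:M[n][0] for n in cams}
for use in(('top','side'),('top',),('side',)):
    w=fit(wood,[.47,-.075,0],use); print('wood',use,w[0].round(4),round(w[1],3))
    if len(use)==2: wb=w[0]
# boxes: label fit for each camera, painter order
B={n:{k:om(n,k) for k in [a+'_'+b for a in SZ for b in('back','front')]} for n in cams}
for n in cams: print(n,{k:(round(v[1],2),0 if v[0] is None else int(v[0].sum())) for k,v in B[n].items()})
def labels(c,poses):
    cc=-c['R'].T@c['t']; m=np.zeros((400,640),np.uint8)
    for k in sorted(poses,key=lambda k:-np.hypot(*(np.array(poses[k][:2])-cc[:2]))):
        d=SZ[k.split('_')[0]]; x,y,a=poses[k]; hullmask(c,box(x,y,a,0,0,.05,.05+d[2],d[0],d[1]),m,1+KEYS.index(k))
    return m
KEYS=list(B['top'])
def rackposes(p):
    x,y,a=p; o={}
    for k in KEYS:
        q=rot(a)@[.043 if 'back' in k else -.043,YS[k.split('_')[0]]]+[x,y]; o[k]=(*q,a)
    return o
def bc(poses,use,only=None):
    s=0
    for n in use:
        L=labels(cams[n],poses)
        for i,k in enumerate(KEYS):
            if only and k!=only: continue
            m=B[n][k]
            if m[1]<.4: continue
            s+=((soft(L==i+1)-soft(m[0]))**2).sum()/m[0].sum()
    return s
for use in(('top',),('side',),('top','side')):
    r=None;x0=np.array([.5,.33,0])
    for s in(.015,.004):
        sim=[x0]+[x0+np.eye(3)[i]*[s,s,.05][i] for i in range(3)]
        r=minimize(lambda p:bc(rackposes(p),use),x0,method='Nelder-Mead',options=dict(initial_simplex=sim,xatol=1e-4,fatol=1e-4)); x0=r.x
    print('wire',use,r.x.round(4),round(r.fun,3))
P=rackposes(r.x); P0=dict(P)
for it in range(2):
  for k in KEYS:
    if 'back' not in k: continue
    f=lambda q:bc({**P,k:(q[0],q[1],P0[k][2])},('top','side'),k)
    x0=np.array(P[k][:2]); rr=minimize(f,x0,method='Nelder-Mead',options=dict(initial_simplex=[x0,x0+[.004,0],x0+[0,.004]],xatol=1e-4))
    P[k]=(*rr.x,P0[k][2])
for k in KEYS:
    if 'back' in k: print(k,np.round(P0[k][:2],4),np.round(P[k][:2],4))
q=[]
for n in cams:
    im=cams[n]['frame'][:,:,::-1].copy(); im=cv2.resize(im,None,fx=4,fy=4,interpolation=cv2.INTER_CUBIC)
    def dr(b,col):
        p=((proj(cams[n],b)+.5)*4-.5).round().astype(int)
        for i in range(8):
            for j in(1,2,4):
                if not i&j: cv2.line(im,tuple(map(int,p[i])),tuple(map(int,p[i|j])),col,1)
    for k in KEYS:
        d=SZ[k.split('_')[0]]; dr(box(*P[k],0,0,.05,.05+d[2],d[0],d[1]),(0,255,0))
    for cy in(-.104,-.052,0,.052,.104): dr(box(*wb,0,cy,.05,.1,.1,.01),(255,0,0))
    dr(box(*wb,0,0,0,.05,.108,.218),(0,255,255))
    q.append(im)
t,s=q
wi=[t[520:940,620:1100],s[320:720,1240:1680]]; wo=[t[640:920,1360:1820],s[780:1280,880:1300]]
W=np.zeros((600,800,3),np.uint8)
def put(i,x,y,h,w): W[y:y+h,x:x+w]=cv2.resize(i,(w,h))
put(wi[0],0,0,350,400);put(wi[1],400,0,350,400);put(wo[0],0,350,243,400);put(wo[1],400,350,250,210)
cv2.imwrite('pics/ov.png',W)
E
python3 fit.py
```

```text
{'top': (0.9, np.int64(5127)), 'side': (0.63, np.int64(5776))}
wood ('top', 'side') [ 0.4841 -0.0741  0.079 ] 0.142
wood ('top',) [ 0.4842 -0.0765  0.0823] 0.05
wood ('side',) [ 0.485  -0.0737  0.0951] 0.088
top {'yellow_back': (0.78, 782), 'yellow_front': (0.59, 737), 'magenta_back': (0.86, 564), 'magenta_front': (0.61, 531), 'green_back': (0.8, 892), 'green_front': (0.6, 867), 'red_back': (0.93, 862), 'red_front': (0.82, 976)}
side {'yellow_back': (0.57, 413), 'yellow_front': (0.67, 310), 'magenta_back': (0.73, 973), 'magenta_front': (0.98, 909), 'green_back': (0.74, 572), 'green_front': (0.88, 556), 'red_back': (0.91, 506), 'red_front': (0.74, 349)}
wire ('top',) [ 0.499   0.342  -0.0086] 0.292
wire ('side',) [0.5033 0.3371 0.0234] 0.523
wire ('top', 'side') [ 5.005e-01  3.412e-01 -5.000e-04] 1.119
yellow_back [0.5435 0.4191] [0.5458 0.4188]
magenta_back [0.5435 0.2631] [0.5457 0.264 ]
green_back [0.5435 0.3151] [0.5421 0.3158]
red_back [0.5435 0.3671] [0.5421 0.3659]
```

View pics/ov.png

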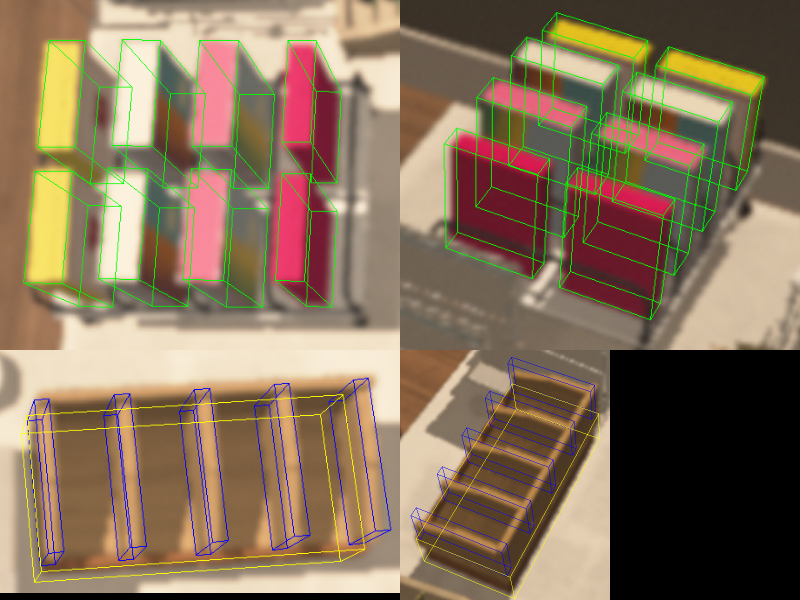

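The wire-rack overlay is close, but a few px off in yaw. The wooden-rack fins aren't full-height blocks: they curve down to the front, so my model biases that fit. I'll zoom in on the rack with pixel ticks to pick landmarks.

```bash
cat > z.py <<'E'
import cv2,sys
def crop(src,dst,x0,y0,w,h,f,st=10):
    i=cv2.imread('pics/'+src)[y0:y0+h,x0:x0+w]; i=cv2.resize(i,None,fx=f,fy=f,interpolation=cv2.INTER_CUBIC)
    for x in range((x0+st-1)//st*st,x0+w,st):
        X=int((x-x0+.5)*f); cv2.line(i,(X,0),(X,6),(0,0,255),1); cv2.putText(i,str(x),(X+1,16),0,.35,(0,0,255),1)
        for y in range((y0+st-1)//st*st,y0+h,st): cv2.circle(i,(X,int((y-y0+.5)*f)),1,(255,0,0),-1)
    for y in range((y0+st-1)//st*st,y0+h,st): cv2.putText(i,str(y),(0,int((y-y0+.5)*f)+4),0,.35,(0,0,255),1)
    cv2.imwrite('pics/'+dst,i)
crop('top1.png','zt.png',342,160,114,68,7)
crop('side1.png','zs.png',222,200,106,118,5)
E
python3 z.py
```

```text
(no output)
```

View pics/zt.png

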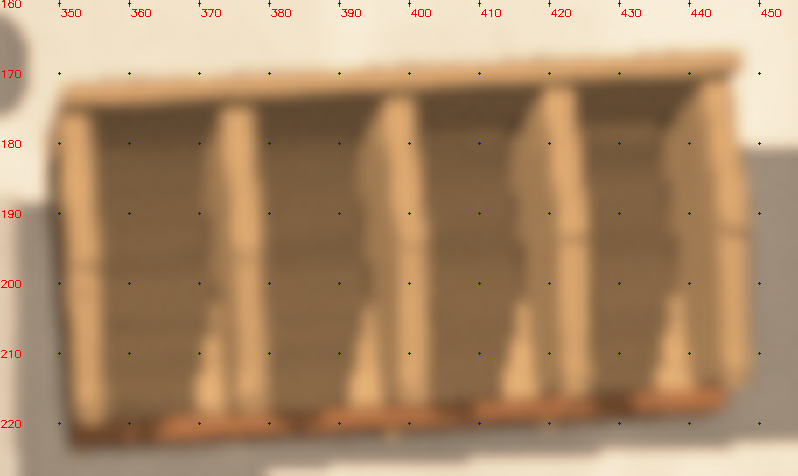

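View pics/zs.png

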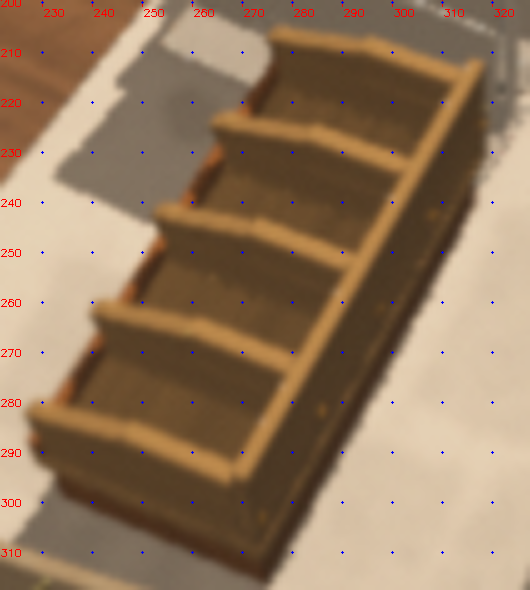

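Landmarks found:

| Landmark | Top view (px) | Side view (px) |
|---|---|---|
| Back-board top corners | (350, 171.5), (447.3, 167) | (316.5, 212), (268.5, 295) |
| Outer fin front ends | (354.5, 219), (447, 214) | (275, 206), (228.5, 281.5) |

Next I'll triangulate these, and get the box tops from their colours.

```bash
cat > tri.py <<'E'
from h import *
from scipy.optimize import least_squares
C={n:imaging.capture(n) for n in('top','side')}
def tri(a,b):
    f=lambda X:np.r_[proj(C['top'],[X])[0]-a,proj(C['side'],[X])[0]-b]
    r=least_squares(f,[.5,.1,.1]); return r.x.round(4),r.fun.round(1)
print('board+y',tri((350.2,171.5),(316.5,212)));print('board-y',tri((447.5,167),(268.5,295)))
T=[(354.7,219.5),(376.7,218.5),(400,217.5),(424,216),(447,214)]
S=[(275.3,206.3),(264,223.5),(252.5,242),(240.5,261),(228.5,281.5)]
for a,b in zip(T,S): print('fin front',tri(a,b))
# top faces by colour
hsv={n:cv2.cvtColor(C[n]['frame'],cv2.COLOR_RGB2HSV) for n in C}
for n in C:
  for k in('yellow','magenta','green','red'):
   for b in('back','front'):
    r=finder.outline_of(n,k+'_'+b)
    m=r[0]['pixels']; h=hsv[n]; f=C[n]['frame'].astype(int)
    v=h[...,2]>(175 if n=='top' else 150)
    if k=='yellow': v&=(f[...,0]-f[...,2]>70)
    if k=='magenta': v=(h[...,2]>180)&(f[...,0]-f[...,1]>100)
    if k=='green': v&=(f[...,0]-f[...,1]>50)&(f[...,2]>90)
    mm=(v&m).astype(np.uint8); cnt,lab,st,ce=cv2.connectedComponentsWithStats(mm)
    i=1+np.argmax(st[1:,4]); pts=np.argwhere(lab==i)[:,::-1]
    globals().setdefault('D',{})[n,k+'_'+b]=(ce[i],st[i,4])
for k in('yellow','red','green','magenta'):
   for b in('back','front'):
    a,s=D['top',k+'_'+b],D['side',k+'_'+b]; print(k,b,a[1],s[1],tri(a[0],s[0]), 'top-plane z',.05+SZ[k][2])
E
python3 tri.py
```

```text
board+y (array([0.5279, 0.0358, 0.1055]), array([ 0.5,  0.6,  0.7, -0.2]))
board-y (array([ 0.5415, -0.1816,  0.107 ]), array([ 0.2,  0.3,  0.3, -0.1]))
fin front (array([0.4263, 0.0251, 0.077 ]), array([-0. , -0. , -0.1,  0. ]))
fin front (array([ 0.4288, -0.0252,  0.0745]), array([ 0.2,  0.2,  0.3, -0.1]))
fin front (array([ 0.4323, -0.0777,  0.0734]), array([ 0. ,  0. ,  0.1, -0. ]))
fin front (array([ 0.4366, -0.131 ,  0.076 ]), array([-0.3, -0.3, -0.4,  0.1]))
fin front (array([ 0.4421, -0.183 ,  0.0767]), array([-0.5, -0.6, -0.7,  0.1]))Traceback (most recent call last):
  File "tri.py", line 17, in <module>
    m=r[0]['pixels']; h=hsv[n]; f=C[n]['frame'].astype(int)
      ~^^^
IndexError: list index out of range
```

```bash
sed -i "s/    r=finder.outline_of(n,k+'_'+b)/    r=finder.outline_of(n,k+'_'+b)\n    if not r or r[0]['confidence']<.4: print('miss',n,k,b); continue/; s/    a,s=D\['top'/    if ('top',k+'_'+b) not in D or ('side',k+'_'+b) not in D: continue\n    a,s=D['top'/" tri.py; python3 tri.py | grep -v fin
```

```text
board+y (array([0.5279, 0.0358, 0.1055]), array([ 0.5,  0.6,  0.7, -0.2]))
board-y (array([ 0.5415, -0.1816,  0.107 ]), array([ 0.2,  0.3,  0.3, -0.1]))
yellow back 338 158 (array([0.5466, 0.4242, 0.1338]), array([-0.2, -0.3, -0.4,  0.2])) top-plane z 0.14200000000000002
yellow front 379 163 (array([0.4602, 0.4215, 0.1343]), array([-0.2, -0.3, -0.4,  0.2])) top-plane z 0.14200000000000002
red back 407 185 (array([0.5439, 0.3693, 0.149 ]), array([ 0.,  0.,  0., -0.])) top-plane z 0.155
red front 426 173 (array([0.4572, 0.3713, 0.1477]), array([-0.2, -0.2, -0.3,  0.1])) top-plane z 0.155
green back 362 193 (array([0.5442, 0.3191, 0.1478]), array([-0.2, -0.3, -0.4,  0.2])) top-plane z 0.155
green front 394 181 (array([0.4574, 0.3204, 0.1469]), array([-0.3, -0.4, -0.5,  0.2])) top-plane z 0.155
magenta back 252 129 (array([0.5449, 0.2654, 0.1444]), array([-0.3, -0.4, -0.5,  0.2])) top-plane z 0.15000000000000002
magenta front 280 120 (array([0.4579, 0.2675, 0.1434]), array([-0.3, -0.4, -0.5,  0.2])) top-plane z 0.15000000000000002
```

The heights read 3–8 mm below the text, which is acceptable and consistent across all boxes. The adopted poses are:
- **Wooden rack:** centre (0.482, -0.0755), yaw 0.07.
- **Back boxes:** x = 0.543, y = 0.4215 (yellow), 0.368 (red), 0.3175 (green) and 0.2645 (magenta), yaw about 0.

Magenta goes first.

```bash
cat > go.py <<'E'
import sys
from h import *
from scipy.spatial.transform import Rotation as Ro
W=(.482,-.0755,.07); SRC=dict(magenta=.2645,green=.3175,red=.368,yellow=.4215)
def tgt(x,y,z,a):
    s=bot.read_state(); R=np.array(s['tcp_rot']); c,n=np.cos(a),np.sin(a)
    T=np.array([[-c,-n,0],[-n,c,0],[0,0,-1]]).T  # columns: x=-rackx, y=racky, z down
    T=np.array([[-c,-n,0],[-n,c,0],[0,0,-1]])
    d=R.T@(np.array([x,y,z])-s['position']); w=Ro.from_matrix(R.T@T).as_rotvec(degrees=True)
    print('t',round(s['time_s'],2),'now',np.round(s['position'],4),'F',np.round(s['force'],1),'op',round(s['opening']*.087,4),'g',round(s['grasp_force'],1))
    print('row',np.r_[d.round(4),w.round(2)].tolist())
def slot(k): return rot(W[2])@[0,YS[k]]+W[:2]
if __name__=='__main__':
    k,where,z=sys.argv[1:4]; off=[float(v) for v in sys.argv[4:6]] or [0,0]
    if where=='src': tgt(.543+off[0],SRC[k]+off[1],float(z),0.)
    else: p=slot(k); print(p.round(4)); tgt(p[0]+off[0],p[1]+off[1],float(z),W[2])
E
python3 - <<'E'
a=.1
import numpy as np
c,n=np.cos(a),np.sin(a);print(np.linalg.det(np.array([[-c,-n,0],[-n,c,0],[0,0,-1]])))
E
python3 go.py magenta src .27
```

```text
1.0000000000000002
t 3.35 now [0.1647 0.6029 0.2395] F [-0.4 -0.8 -0.5] op 0.0871 g 0.0
row [-0.4541, -0.2267, -0.0305, -0.0, -0.0, -15.29]
```

The manual's scale: shifts go in shares of 0.5 m and turns go in shares of 180 degrees. Converting my numbers, -0.454 m / 0.5 = -0.908, -0.227 m / 0.5 = -0.454, -15.3 degrees / 180 = -0.085.

Emit:
play_rows(motion=[[[-0.2, -0.1, -0.06, 0, 0, -0.0222], [-0.908, -0.454, -0.06, 0, 0, -0.085], [-0.908, -0.454, -0.06, 0, 0, -0.085], [-0.908, -0.454, -0.06, 0, 0, -0.085], [-0.908, -0.454, -0.06, 0, 0, -0.085], [-0.908, -0.454, -0.06, 0, 0, -0.085], [-0.908, -0.454, -0.06, 0, 0, -0.085], [-0.908, -0.454, -0.06, 0, 0, -0.085]]], fingers=0.034)

```text
time_s: 4.02
position: [0.4113, 0.3817, 0.2626]
tcp_rot: [[-1.0, -0.0, 0.0], [-0.0, 1.0, 0.0], [-0.0, 0.0, -1.0]]
force: [0.7, 1.1, 0.5]
opening: 0.48
grasp_force: 0.0
```

```bash
python3 go.py magenta src .27
```

```text
t 4.02 now [0.4113 0.3817 0.2626] F [0.7 1.1 0.5] op 0.0418 g 0.0
row [-0.1316, -0.1172, -0.0074, 0.02, 0.03, 0.02]
```

In the tool's units: -0.13 m / 0.5 = -0.26, -0.117 m / 0.5 = -0.234.

Emit:
play_rows(motion=[[[-0.26, -0.234, -0.014, 0, 0, 0], [-0.26, -0.234, -0.014, 0, 0, 0], [-0.26, -0.234, -0.014, 0, 0, 0], [-0.26, -0.234, -0.014, 0, 0, 0], [-0.26, -0.234, -0.014, 0, 0, 0], [-0.26, -0.234, -0.014, 0, 0, 0], [-0.26, -0.234, -0.014, 0, 0, 0]]])

```text
time_s: 4.6
position: [0.5397, 0.266, 0.2689]
tcp_rot: [[-1.0, 0.001, -0.002], [0.001, 1.0, 0.0], [0.002, 0.0, -1.0]]
force: [-0.3, 0.0, 0.2]
opening: 0.393
grasp_force: 0.0
```

```bash
python3 go.py magenta src .19
```

```text
t 4.6 now [0.5397 0.266  0.2689] F [-0.3  0.   0.2] op 0.0342 g 0.0
row [-0.0034, -0.0016, 0.0789, 0.03, -0.09, -0.08]
```

Descend to just above the box (TCP 0.175, tips at 0.158), then check with the side camera.

In the tool's units: 0.094 m / 0.5 = 0.188, 0.08 m / 0.5 = 0.16.

Emit:
play_rows(motion=[[[-0.007, -0.003, 0.08, 0, 0, 0], [-0.007, -0.003, 0.16, 0, 0, 0], [-0.007, -0.003, 0.188, 0, 0, 0], [-0.007, -0.003, 0.188, 0, 0, 0], [-0.007, -0.003, 0.188, 0, 0, 0]]])

```text
time_s: 5.02
position: [0.5417, 0.2661, 0.1747]
tcp_rot: [[-1.0, -0.003, -0.003], [-0.003, 1.0, -0.0], [0.003, -0.0, -1.0]]
force: [0.0, -0.7, -0.3]
opening: 0.39
grasp_force: 0.0
```

```bash
python3 - <<'E'
from h import *
save('side','side2.png'); save('top','top2.png')
from z import crop
crop('side2.png','a.png',310,60,110,110,5); crop('top2.png','b.png',160,130,120,100,4)
a=cv2.imread('pics/a.png'); b=cv2.imread('pics/b.png')
W=np.zeros((550,1030,3),np.uint8); W[:550,:550]=a; W[:400,550:]=b
cv2.imwrite('pics/c2.png',cv2.resize(W,(800,427)))
E
python3 go.py magenta src .127
```

```text
t 5.12 now [0.5439 0.2661 0.1769] F [ 0.7  0.4 -0.1] op 0.0338 g 0.0
row [0.0011, -0.0017, 0.0499, 0.06, 0.16, 0.11]
```

View pics/c2.png

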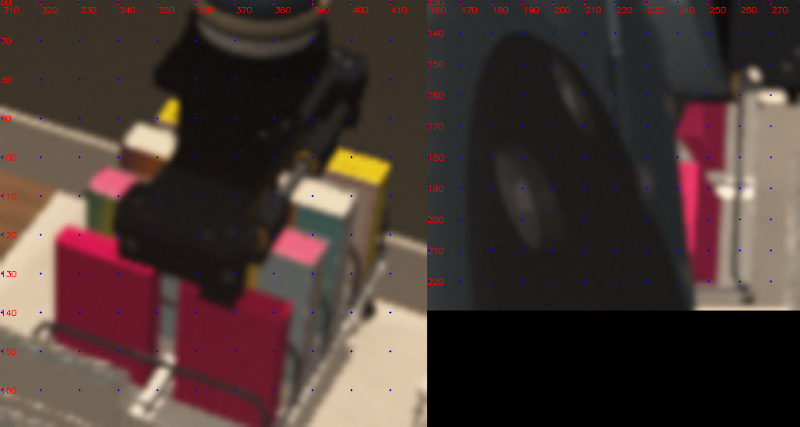

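The gripper sits over the rear magenta box, with the near finger tip at about (366, 137) px. I'll check where that tip should project from the known TCP.

```bash
python3 - <<'E'
from h import *
c=imaging.capture('side')
for x in(.534,.544,.5535):
  for y in(.234,.249): print(x,y,proj(c,[[x,y,.159]])[0].round(1))
print('box top corners',proj(c,[[.543-.034,.2555,.148],[.543+.034,.2555,.148],[.543-.034,.2555,.05]]).round(1))
E
```

```text
0.534 0.234 [360.3 137.6]
0.534 0.249 [363.  133.6]
0.544 0.234 [364.3 139. ]
0.544 0.249 [367. 135.]
0.5535 0.234 [368.1 140.3]
0.5535 0.249 [370.8 136.3]
box top corners [[354.2 132. ]
 [380.9 141.3]
 [352.5 161.1]]
```

The finger projection matches the picture. The box reads slightly further back, so I'll descend with +3 mm in x.

In the tool's units: 0.05 m / 0.5 = 0.1, 0.042 m / 0.5 = 0.084.

Emit:
play_rows(motion=[[[-0.004, 0, 0.03, 0, 0, 0], [-0.004, 0, 0.06, 0, 0, 0], [-0.004, 0, 0.084, 0, 0, 0], [-0.004, 0, 0.1, 0, 0, 0], [-0.004, 0, 0.1, 0, 0, 0]]])

```text
time_s: 5.58
position: [0.5448, 0.2646, 0.1243]
tcp_rot: [[-1.0, -0.0, -0.002], [-0.0, 1.0, -0.001], [0.002, -0.001, -1.0]]
force: [0.0, 0.5, -0.2]
opening: 0.393
grasp_force: 0.0
```

Emit:
play_rows(motion=[[[0, 0, 0, 0, 0, 0], [0, 0, 0, 0, 0, 0], [0, 0, 0, 0, 0, 0], [0, 0, 0, 0, 0, 0], [0, 0, 0, 0, 0, 0], [0, 0, 0, 0, 0, 0]]], fingers=0.005)

```text
time_s: 6.08
position: [0.5462, 0.2649, 0.126]
tcp_rot: [[-1.0, -0.0, 0.002], [-0.0, 1.0, 0.0], [-0.002, 0.0, -1.0]]
force: [0.7, 0.5, 3.4]
opening: 0.212
grasp_force: 30.0
```

Gripped at 18.4 mm. Lift.

In the tool's units: -0.17 m / 0.5 = -0.34, -0.14 m / 0.5 = -0.28.

Emit:
play_rows(motion=[[[0, 0, -0.04, 0, 0, 0], [0, 0, -0.12, 0, 0, 0], [0, 0, -0.2, 0, 0, 0], [0, 0, -0.28, 0, 0, 0], [0, 0, -0.34, 0, 0, 0], [0, 0, -0.34, 0, 0, 0], [0, 0, -0.34, 0, 0, 0]]])

```text
time_s: 6.67
position: [0.5464, 0.265, 0.2974]
tcp_rot: [[-1.0, -0.0, 0.005], [-0.0, 1.0, 0.001], [-0.005, 0.001, -1.0]]
force: [-0.8, -0.4, -1.0]
opening: 0.211
grasp_force: 30.0
```

```bash
python3 go.py magenta dst .285
```

```text
[ 0.4875 -0.1533]
t 6.67 now [0.5464 0.265  0.2974] F [-0.8 -0.4 -1. ] op 0.0183 g 30.0
row [0.0591, -0.4183, 0.0116, 0.06, 0.27, -3.99]
```

In the tool's units: -0.418 m / 0.5 = -0.836, -0.2 m / 0.5 = -0.4, -4 degrees / 180 = -0.0222.

Emit:
play_rows(motion=[[[0.06, -0.4, 0, 0, 0, -0.0111], [0.06, -0.4, 0, 0, 0, -0.0222], [0.06, -0.4, 0, 0, 0, -0.0222], [0.06, -0.4, 0, 0, 0, -0.0222], [0.118, -0.836, 0.02, 0, 0, -0.0222], [0.118, -0.836, 0.02, 0, 0, -0.0222], [0.118, -0.836, 0.02, 0, 0, -0.0222], [0.118, -0.836, 0.02, 0, 0, -0.0222]]])

```text
time_s: 7.33
position: [0.4964, -0.0664, 0.2864]
tcp_rot: [[-0.998, -0.07, -0.005], [-0.07, 0.998, 0.002], [0.005, 0.002, -1.0]]
force: [2.2, -0.7, -0.8]
opening: 0.212
grasp_force: 30.0
```

```bash
python3 go.py magenta dst .24
```

```text
[ 0.4875 -0.1533]
t 7.33 now [ 0.4964 -0.0664  0.2864] F [ 2.2 -0.7 -0.8] op 0.0184 g 30.0
row [0.0148, -0.0862, 0.0463, 0.12, -0.26, 0.01]
```

In the tool's units: -0.08 m / 0.5 = -0.16, 0.046 m / 0.5 = 0.092.

Emit:
play_rows(motion=[[[0.03, -0.16, 0.04, 0, 0, 0], [0.03, -0.16, 0.092, 0, 0, 0], [0.03, -0.16, 0.092, 0, 0, 0], [0.03, -0.16, 0.092, 0, 0, 0], [0.03, -0.16, 0.092, 0, 0, 0], [0.03, -0.16, 0.092, 0, 0, 0]]])

```text
time_s: 7.83
position: [0.4891, -0.1445, 0.2425]
tcp_rot: [[-0.997, -0.071, -0.001], [-0.071, 0.997, 0.001], [0.001, 0.001, -1.0]]
force: [0.7, -0.3, -0.6]
opening: 0.212
grasp_force: 30.0
```

```bash
python3 go.py magenta dst .195
```

```text
[ 0.4875 -0.1533]
t 7.83 now [ 0.4891 -0.1445  0.2425] F [ 0.7 -0.3 -0.6] op 0.0184 g 30.0
row [0.0023, -0.0087, 0.0475, 0.08, -0.05, 0.06]
```

In the tool's units: 0.047 m / 0.5 = 0.094, 0.02 m / 0.5 = 0.04.

Emit:
play_rows(motion=[[[0.004, -0.018, 0.04, 0, 0, 0], [0.004, -0.018, 0.094, 0, 0, 0], [0.004, -0.018, 0.094, 0, 0, 0], [0.004, -0.018, 0.094, 0, 0, 0], [0.004, -0.018, 0.094, 0, 0, 0]]])

```text
time_s: 8.25
position: [0.4888, -0.1542, 0.197]
tcp_rot: [[-0.997, -0.072, 0.002], [-0.072, 0.997, -0.001], [-0.002, -0.001, -1.0]]
force: [1.6, -0.2, 0.4]
opening: 0.212
grasp_force: 30.0
```

```bash
cat > pic.py <<'E'
from h import *
import sys
save('side','s_.png'); save('top','t_.png')
from z import crop
crop('s_.png','a.png',215,170,120,130,4); crop('t_.png','b.png',340,150,120,80,4)
a=cv2.imread('pics/a.png'); b=cv2.imread('pics/b.png')
W=np.zeros((520,960,3),np.uint8); W[:520,:480]=a; W[:320,480:]=b
cv2.imwrite('pics/'+sys.argv[1],cv2.resize(W,(800,433)))
E
python3 pic.py m1.png;python3 go.py magenta dst .15
```

```text
[ 0.4875 -0.1533]
t 8.35 now [ 0.489  -0.1548  0.1974] F [ 0.7 -0.4  0. ] op 0.0185 g 30.0
row [0.0016, 0.0017, 0.0474, -0.1, 0.16, 0.08]
```

View pics/m1.png

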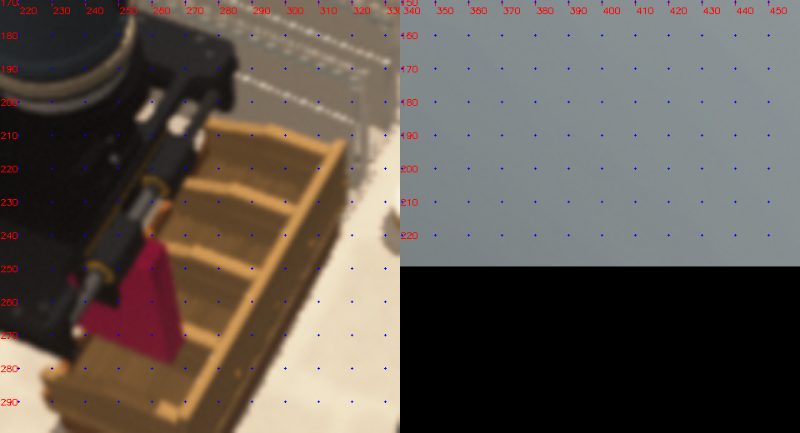

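The top view is blocked by the arm. The side view shows magenta over the right-most slot, with its bottom back-right corner at about (265, 278) px. I'll compare that with the prediction.

```bash
python3 - <<'E'
from h import *
c=imaging.capture('side')
for off in(-.004,0,.004):
  b=box(.489,-.1548,.07,off,0,.1974-.0755,.1974+.0245,.068,.018)
  print(off,proj(c,b).round(1)[[0,2,6]].tolist())
x,y=.482,-.0755
print('board',proj(c,box(x,y,.07,0,0,.0,.11,.108,.218)).round(1)[[6,7]].tolist())
E
```

```text
-0.004 [[232.8, 265.5], [263.7, 278.1], [257.3, 249.1]]
0 [[234.5, 266.2], [265.5, 278.8], [259.4, 249.9]]
0.004 [[236.3, 267.0], [267.4, 279.6], [261.4, 250.7]]
board [[269.8, 294.2], [317.6, 210.1]]
```

It matches at zero offset. Descend to TCP 0.126.

Emit:
play_rows(motion=[[[0.003, 0.003, 0.04, 0, 0, 0], [0.003, 0.003, 0.08, 0, 0, 0], [0.003, 0.003, 0.11, 0, 0, 0], [0.003, 0.003, 0.132, 0, 0, 0], [0.003, 0.003, 0.14, 0, 0, 0], [0.003, 0.003, 0.142, 0, 0, 0], [0.003, 0.003, 0.142, 0, 0, 0]]])

```text
time_s: 8.98
position: [0.4866, -0.1538, 0.126]
tcp_rot: [[-0.998, -0.07, 0.001], [-0.07, 0.998, -0.0], [-0.001, -0.001, -1.0]]
force: [-1.0, 0.2, 0.2]
opening: 0.21
grasp_force: 30.0
```

In the tool's units: 0.0015 m / 0.5 = 0.003, 0.001 m / 0.5 = 0.002.

Emit:
play_rows(motion=[[[0, 0, 0.002, 0, 0, 0], [0, 0, 0.003, 0, 0, 0], [0, 0, 0.003, 0, 0, 0], [0, 0, 0.003, 0, 0, 0]]])

```text
time_s: 9.32
position: [0.4866, -0.1538, 0.1259]
tcp_rot: [[-0.998, -0.07, 0.001], [-0.07, 0.998, -0.001], [-0.001, -0.001, -1.0]]
force: [-2.4, 2.2, 14.0]
opening: 0.209
grasp_force: 30.0
```

There's floor contact (14 N) at the same height as the pick. Release and rise.

In the tool's units: -0.14 m / 0.5 = -0.28, -0.1 m / 0.5 = -0.2.

Emit:
play_rows(motion=[[[0, 0, -0.001, 0, 0, 0], [0, 0, -0.001, 0, 0, 0], [0, 0, -0.001, 0, 0, 0], [0, 0, -0.001, 0, 0, 0], [0, 0, -0.04, 0, 0, 0], [0, 0, -0.12, 0, 0, 0], [0, 0, -0.2, 0, 0, 0], [0, 0, -0.28, 0, 0, 0]]], fingers=0.036)

```text
time_s: 9.98
position: [0.4858, -0.1534, 0.2642]
tcp_rot: [[-0.998, -0.07, -0.002], [-0.07, 0.998, 0.001], [0.002, 0.001, -1.0]]
force: [-0.2, 0.4, -0.1]
opening: 0.412
grasp_force: 0.0
```

```bash
python3 go.py green src .27 .003 0
```

```text
t 9.98 now [ 0.4858 -0.1534  0.2642] F [-0.2  0.4 -0.1] op 0.0358 g 0.0
row [-0.093, 0.4656, -0.0054, 0.06, -0.1, 4.01]
```

In the tool's units: 0.4655 m / 0.5 = 0.931, -0.093 m / 0.5 = -0.186, 4 degrees / 180 = 0.0222.

Emit:
play_rows(motion=[[[-0.18, 0.93, -0.01, 0, 0, 0.0222], [-0.186, 0.931, -0.01, 0, 0, 0.0222], [-0.186, 0.931, -0.01, 0, 0, 0.0222], [-0.186, 0.931, -0.01, 0, 0, 0.0222], [-0.186, 0.931, -0.01, 0, 0, 0.0222], [-0.186, 0.931, -0.01, 0, 0, 0.0222], [-0.186, 0.931, -0.01, 0, 0, 0.0222], [-0.186, 0.931, -0.01, 0, 0, 0.0222]]])

```text
time_s: 10.65
position: [0.5282, 0.179, 0.2665]
tcp_rot: [[-1.0, -0.0, -0.0], [-0.0, 1.0, -0.0], [0.0, -0.0, -1.0]]
force: [1.2, -1.4, -0.1]
opening: 0.412
grasp_force: 0.0
```

```bash
python3 go.py green src .27 .003 0
```

```text
t 10.65 now [0.5282 0.179  0.2665] F [ 1.2 -1.4 -0.1] op 0.0359 g 0.0
row [-0.0178, 0.1385, -0.0035, -0.01, -0.02, 0.02]
```

In the tool's units: 0.136 m / 0.5 = 0.272, 0.02 m / 0.5 = 0.04.

Emit:
play_rows(motion=[[[-0.036, 0.272, 0, 0, 0, 0], [-0.036, 0.272, 0, 0, 0, 0], [-0.036, 0.272, 0, 0, 0, 0], [-0.036, 0.272, 0.04, 0, 0, 0], [-0.036, 0.272, 0.08, 0, 0, 0], [-0.036, 0.272, 0.12, 0, 0, 0], [-0.036, 0.272, 0.12, 0, 0, 0], [-0.036, 0.272, 0.12, 0, 0, 0]]])

```text
time_s: 11.32
position: [0.5455, 0.3127, 0.2053]
tcp_rot: [[-1.0, -0.0, -0.003], [-0.0, 1.0, -0.001], [0.003, -0.001, -1.0]]
force: [0.4, -0.3, 0.7]
opening: 0.415
grasp_force: 0.0
```

```bash
python3 - <<'E'
from h import *
save('side','s_.png'); save('top','t_.png')
from z import crop
crop('s_.png','a.png',215,50,205,260,3); crop('t_.png','b.png',340,150,120,80,4)
a=cv2.imread('pics/a.png')[:,:]; b=cv2.imread('pics/b.png')
a=cv2.resize(a,(450,571)); W=np.zeros((571,800,3),np.uint8); W[:,:450]=a; W[:233,450:]=cv2.resize(b,(350,233))
cv2.imwrite('pics/g1.png',W)
E
python3 go.py green src .1265 .003 0
```

```text
t 11.42 now [0.5472 0.3129 0.2077] F [0.1 0.8 0.1] op 0.036 g 0.0
row [0.0014, 0.0046, 0.0812, 0.03, 0.09, -0.01]
```

View pics/g1.png

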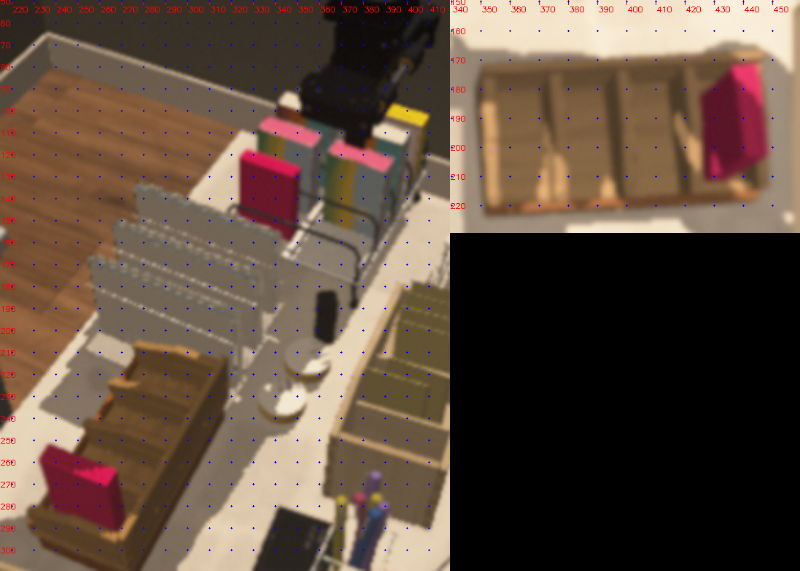

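Magenta stands in the right-most slot: its back corner is at about (262, 290) in the side view, and its top face runs from about (437, 172) to (430, 210) in the top view. I'll check that against an upright-box prediction.

```bash
python3 - <<'E'
from h import *
for n in('side','top'):
  c=imaging.capture(n); b=box(.486,-.1535,.07,0,0,.05,.15,.068,.018); im=cv2.imread('pics/%s_.png'%n[0])
  f=c['frame'].astype(int); m=(f[...,0]-f[...,1]>45)&(f[...,2]-f[...,1]>10); p=proj(c,b)
  sub=np.zeros_like(m); (x0,y0),(x1,y1)=p.min(0).astype(int)-8,p.max(0).astype(int)+8; sub[y0:y1,x0:x1]=m[y0:y1,x0:x1]
  h=np.zeros((400,640),np.uint8); hullmask(c,b,h,1); h=h>0
  for q in(sub,h):
    y,x=np.nonzero(q); print(n,q.sum(),x.min(),x.max(),y.min(),y.max(),x.mean().round(1),y.mean().round(1))
  print((sub&h).sum()/(sub|h).sum())
E
```

```text
side 794 234 267 253 290 251.2 270.6
side 1208 231 273 250 295 252.5 272.4
0.6572847682119205
top 647 427 448 172 210 437.1 191.7
top 841 424 450 171 211 436.6 191.5
0.7693222354340071
```

It's upright and centred within about 1 px. Now pick up green.

In the tool's units: 0.08 m / 0.5 = 0.16, 0.078 m / 0.5 = 0.156.

Emit:
play_rows(motion=[[[0.002, 0.009, 0.02, 0, 0, 0], [0.002, 0.009, 0.06, 0, 0, 0], [0.002, 0.009, 0.1, 0, 0, 0], [0.002, 0.009, 0.13, 0, 0, 0], [0.002, 0.009, 0.156, 0, 0, 0], [0.002, 0.009, 0.16, 0, 0, 0], [0.002, 0.009, 0.16, 0, 0, 0]]])

```text
time_s: 12.1
position: [0.5449, 0.3173, 0.1259]
tcp_rot: [[-1.0, -0.0, -0.002], [-0.0, 1.0, -0.001], [0.002, -0.001, -1.0]]
force: [0.1, 0.4, 1.7]
opening: 0.415
grasp_force: 0.0
```

Emit:
play_rows(motion=[[[0, 0, 0, 0, 0, 0], [0, 0, 0, 0, 0, 0], [0, 0, 0, 0, 0, 0], [0, 0, 0, 0, 0, 0], [0, 0, 0, 0, 0, 0]]], fingers=0.01)

```text
time_s: 12.52
position: [0.5462, 0.3177, 0.1279]
tcp_rot: [[-1.0, -0.0, 0.002], [-0.0, 1.0, 0.001], [-0.002, 0.001, -1.0]]
force: [0.2, -0.4, 3.2]
opening: 0.298
grasp_force: 30.0
```

In the tool's units: -0.17 m / 0.5 = -0.34, -0.14 m / 0.5 = -0.28.

Emit:
play_rows(motion=[[[0, 0, -0.04, 0, 0, 0], [0, 0, -0.12, 0, 0, 0], [0, 0, -0.2, 0, 0, 0], [0, 0, -0.28, 0, 0, 0], [0, 0, -0.34, 0, 0, 0], [0, 0, -0.34, 0, 0, 0], [0, 0, -0.34, 0, 0, 0]]])

```text
time_s: 13.1
position: [0.5462, 0.3177, 0.2992]
tcp_rot: [[-1.0, -0.0, 0.005], [-0.0, 1.0, 0.002], [-0.005, 0.002, -1.0]]
force: [0.3, 0.6, -1.1]
opening: 0.295
grasp_force: 30.0
```

```bash
python3 go.py green dst .285
```

```text
[ 0.4838 -0.1014]
t 13.1 now [0.5462 0.3177 0.2992] F [ 0.3  0.6 -1.1] op 0.0257 g 30.0
row [0.0626, -0.4192, 0.0132, 0.09, 0.28, -3.99]
```

In the tool's units: -0.419 m / 0.5 = -0.838, 0.062 m / 0.5 = 0.124, -4 degrees / 180 = -0.0222.

Emit:
play_rows(motion=[[[0.124, -0.838, 0.02, 0, 0, -0.0222], [0.124, -0.838, 0.02, 0, 0, -0.0222], [0.124, -0.838, 0.02, 0, 0, -0.0222], [0.124, -0.838, 0.02, 0, 0, -0.0222], [0.124, -0.838, 0.02, 0, 0, -0.0222], [0.124, -0.838, 0.02, 0, 0, -0.0222], [0.124, -0.838, 0.02, 0, 0, -0.0222], [0.124, -0.838, 0.02, 0, 0, -0.0222]]])

```text
time_s: 13.77
position: [0.4945, -0.0136, 0.2867]
tcp_rot: [[-0.998, -0.07, -0.005], [-0.07, 0.998, 0.001], [0.005, 0.002, -1.0]]
force: [0.6, -0.3, -0.2]
opening: 0.298
grasp_force: 30.0
```

```bash
python3 go.py green dst .285
```

```text
[ 0.4838 -0.1014]
t 13.77 now [ 0.4945 -0.0136  0.2867] F [ 0.6 -0.3 -0.2] op 0.0259 g 30.0
row [0.0168, -0.0868, 0.0017, 0.09, -0.26, 0.02]
```

In the tool's units: -0.087 m / 0.5 = -0.174, 0.085 m / 0.5 = 0.17.

Emit:
play_rows(motion=[[[0.034, -0.174, 0, 0, 0, 0], [0.034, -0.174, 0.02, 0, 0, 0], [0.034, -0.174, 0.06, 0, 0, 0], [0.034, -0.174, 0.12, 0, 0, 0], [0.034, -0.174, 0.17, 0, 0, 0], [0.034, -0.174, 0.17, 0, 0, 0], [0.034, -0.174, 0.17, 0, 0, 0], [0.034, -0.174, 0.17, 0, 0, 0]]])

```text
time_s: 14.43
position: [0.4859, -0.1, 0.2039]
tcp_rot: [[-0.998, -0.07, -0.001], [-0.07, 0.998, 0.0], [0.001, 0.0, -1.0]]
force: [-0.4, 0.8, 0.1]
opening: 0.297
grasp_force: 30.0
```

```bash
python3 go.py green dst .1275
```

```text
[ 0.4838 -0.1014]
t 14.43 now [ 0.4859 -0.1     0.2039] F [-0.4  0.8  0.1] op 0.0259 g 30.0
row [0.0022, -0.0013, 0.0764, 0.02, -0.03, 0.03]
```

In the tool's units: 0.077 m / 0.5 = 0.154, 0.07 m / 0.5 = 0.14.

Emit:
play_rows(motion=[[[0.004, -0.002, 0.04, 0, 0, 0], [0.004, -0.002, 0.08, 0, 0, 0], [0.004, -0.002, 0.116, 0, 0, 0], [0.004, -0.002, 0.14, 0, 0, 0], [0.004, -0.002, 0.15, 0, 0, 0], [0.004, -0.002, 0.153, 0, 0, 0], [0.004, -0.002, 0.154, 0, 0, 0], [0.004, -0.002, 0.154, 0, 0, 0]]])

```text
time_s: 15.1
position: [0.485, -0.1016, 0.128]
tcp_rot: [[-0.998, -0.07, 0.003], [-0.07, 0.998, -0.001], [-0.003, -0.001, -1.0]]
force: [-0.2, 0.1, 0.4]
opening: 0.292
grasp_force: 30.0
```

In the tool's units: 0.0015 m / 0.5 = 0.003, 0.001 m / 0.5 = 0.002.

Emit:
play_rows(motion=[[[0, 0, 0.002, 0, 0, 0], [0, 0, 0.003, 0, 0, 0], [0, 0, 0.003, 0, 0, 0]]])

```text
time_s: 15.35
position: [0.485, -0.1017, 0.1279]
tcp_rot: [[-0.998, -0.07, 0.003], [-0.07, 0.998, -0.001], [-0.003, -0.002, -1.0]]
force: [-1.9, 1.3, 11.5]
opening: 0.302
grasp_force: 30.0
```

Floor contact again. Release and rise.

In the tool's units: -0.14 m / 0.5 = -0.28, -0.1 m / 0.5 = -0.2.

Emit:
play_rows(motion=[[[0, 0, -0.001, 0, 0, 0], [0, 0, -0.001, 0, 0, 0], [0, 0, -0.001, 0, 0, 0], [0, 0, -0.001, 0, 0, 0], [0, 0, -0.04, 0, 0, 0], [0, 0, -0.12, 0, 0, 0], [0, 0, -0.2, 0, 0, 0], [0, 0, -0.28, 0, 0, 0]]], fingers=0.036)

```text
time_s: 16.02
position: [0.4833, -0.1011, 0.2664]
tcp_rot: [[-0.998, -0.07, -0.002], [-0.07, 0.998, 0.001], [0.002, 0.001, -1.0]]
force: [0.7, -0.6, -0.3]
opening: 0.414
grasp_force: 0.0
```

```bash
python3 go.py red src .27 .003 0
```

```text
t 16.02 now [ 0.4833 -0.1011  0.2664] F [ 0.7 -0.6 -0.3] op 0.036 g 0.0
row [-0.0953, 0.4636, -0.0033, 0.06, -0.11, 4.01]
```

In the tool's units: 0.4635 m / 0.5 = 0.927, -0.003 m / 0.5 = -0.006, 4 degrees / 180 = 0.0222.

Emit:
play_rows(motion=[[[-0.19, 0.927, -0.006, 0, 0, 0.0222], [-0.19, 0.927, -0.006, 0, 0, 0.0222], [-0.19, 0.927, -0.006, 0, 0, 0.0222], [-0.19, 0.927, -0.006, 0, 0, 0.0222], [-0.19, 0.927, -0.006, 0, 0, 0.0222], [-0.19, 0.927, -0.006, 0, 0, 0.0222], [-0.19, 0.927, -0.006, 0, 0, 0.0222], [-0.19, 0.927, -0.006, 0, 0, 0.0222]]])

```text
time_s: 16.68
position: [0.5275, 0.2311, 0.2672]
tcp_rot: [[-1.0, -0.0, -0.001], [-0.0, 1.0, -0.0], [0.001, -0.0, -1.0]]
force: [1.6, 0.8, 0.5]
opening: 0.415
grasp_force: 0.0
```

```bash
python3 go.py red src .27 .003 0
```

```text
t 16.68 now [0.5275 0.2311 0.2672] F [1.6 0.8 0.5] op 0.0361 g 0.0
row [-0.0185, 0.1369, -0.0029, -0.02, -0.03, 0.02]
```

In the tool's units: 0.137 m / 0.5 = 0.274, 0.02 m / 0.5 = 0.04.

Emit:
play_rows(motion=[[[-0.037, 0.274, 0, 0, 0, 0], [-0.037, 0.274, 0, 0, 0, 0], [-0.037, 0.274, 0, 0, 0, 0], [-0.037, 0.274, 0.04, 0, 0, 0], [-0.037, 0.274, 0.08, 0, 0, 0], [-0.037, 0.274, 0.13, 0, 0, 0], [-0.037, 0.274, 0.13, 0, 0, 0], [-0.037, 0.274, 0.13, 0, 0, 0]]])

```text
time_s: 17.35
position: [0.5451, 0.3656, 0.2007]
tcp_rot: [[-1.0, -0.0, -0.004], [-0.0, 1.0, -0.002], [0.004, -0.002, -1.0]]
force: [0.2, -0.1, -0.0]
opening: 0.416
grasp_force: 0.0
```

```bash
python3 go.py red src .1265 .003 0
```

```text
t 17.35 now [0.5451 0.3656 0.2007] F [ 0.2 -0.1 -0. ] op 0.0362 g 0.0
row [-0.0012, 0.0025, 0.0741, -0.11, -0.25, 0.02]
```

In the tool's units: 0.074 m / 0.5 = 0.148, 0.0035 m / 0.5 = 0.007.

Emit:
play_rows(motion=[[[-0.002, 0.007, 0.02, 0, 0, 0], [-0.002, 0.007, 0.05, 0, 0, 0], [-0.002, 0.007, 0.09, 0, 0, 0], [-0.002, 0.007, 0.12, 0, 0, 0], [-0.002, 0.007, 0.144, 0, 0, 0], [-0.002, 0.007, 0.148, 0, 0, 0], [-0.002, 0.007, 0.148, 0, 0, 0]]])

```text
time_s: 17.93
position: [0.5475, 0.3695, 0.1284]
tcp_rot: [[-1.0, 0.0, -0.0], [0.0, 1.0, -0.0], [0.0, -0.0, -1.0]]
force: [-0.2, -0.6, -0.4]
opening: 0.415
grasp_force: 0.0
```

Emit:
play_rows(motion=[[[0, 0, 0, 0, 0, 0], [0, 0, 0, 0, 0, 0], [0, 0, 0, 0, 0, 0], [0, 0, 0, 0, 0, 0], [0, 0, 0, 0, 0, 0]]], fingers=0.01)

```text
time_s: 18.35
position: [0.5482, 0.3699, 0.1298]
tcp_rot: [[-1.0, -0.0, 0.003], [-0.0, 1.0, 0.001], [-0.003, 0.001, -1.0]]
force: [0.2, -0.0, 4.7]
opening: 0.294
grasp_force: 30.0
```

In the tool's units: -0.17 m / 0.5 = -0.34, -0.14 m / 0.5 = -0.28.

Emit:
play_rows(motion=[[[0, 0, -0.04, 0, 0, 0], [0, 0, -0.12, 0, 0, 0], [0, 0, -0.2, 0, 0, 0], [0, 0, -0.28, 0, 0, 0], [0, 0, -0.34, 0, 0, 0], [0, 0, -0.34, 0, 0, 0], [0, 0, -0.34, 0, 0, 0]]])

```text
time_s: 18.93
position: [0.5481, 0.37, 0.3012]
tcp_rot: [[-1.0, -0.0, 0.005], [-0.0, 1.0, 0.002], [-0.005, 0.002, -1.0]]
force: [-0.2, -0.4, -1.3]
opening: 0.301
grasp_force: 30.0
```

```bash
python3 go.py red dst .29 .002 0
```

```text
[ 0.4802 -0.0496]
t 18.93 now [0.5481 0.37   0.3012] F [-0.2 -0.4 -1.3] op 0.0261 g 30.0
row [0.0661, -0.4196, 0.0099, 0.12, 0.28, -3.99]
```

In the tool's units: -0.4195 m / 0.5 = -0.839, 0.066 m / 0.5 = 0.132, -4 degrees / 180 = -0.0222.

Emit:
play_rows(motion=[[[0.132, -0.839, 0.02, 0, 0, -0.0222], [0.132, -0.839, 0.02, 0, 0, -0.0222], [0.132, -0.839, 0.02, 0, 0, -0.0222], [0.132, -0.839, 0.02, 0, 0, -0.0222], [0.132, -0.839, 0.02, 0, 0, -0.0222], [0.132, -0.839, 0.02, 0, 0, -0.0222], [0.132, -0.839, 0.02, 0, 0, -0.0222], [0.132, -0.839, 0.02, 0, 0, -0.0222]]])

```text
time_s: 19.6
position: [0.4933, 0.0389, 0.2886]
tcp_rot: [[-0.998, -0.07, -0.005], [-0.07, 0.998, 0.001], [0.004, 0.001, -1.0]]
force: [1.1, -0.5, -0.6]
opening: 0.294
grasp_force: 30.0
```

```bash
python3 go.py red dst .29 .002 0
```

```text
[ 0.4802 -0.0496]
t 19.6 now [0.4933 0.0389 0.2886] F [ 1.1 -0.5 -0.6] op 0.0256 g 30.0
row [0.0174, -0.0875, -0.0014, 0.06, -0.25, 0.03]
```

Emit:
play_rows(motion=[[[0.035, -0.175, 0, 0, 0, 0], [0.035, -0.175, 0.02, 0, 0, 0], [0.035, -0.175, 0.06, 0, 0, 0], [0.035, -0.175, 0.12, 0, 0, 0], [0.035, -0.175, 0.17, 0, 0, 0], [0.035, -0.175, 0.17, 0, 0, 0], [0.035, -0.175, 0.17, 0, 0, 0], [0.035, -0.175, 0.17, 0, 0, 0]]])

```text
time_s: 20.27
position: [0.4843, -0.048, 0.2057]
tcp_rot: [[-0.998, -0.07, -0.001], [-0.07, 0.998, 0.0], [0.001, 0.0, -1.0]]
force: [-0.2, 0.1, 0.5]
opening: 0.298
grasp_force: 30.0
```

```bash
python3 go.py red dst .1295 .002 0
```

```text
[ 0.4802 -0.0496]
t 20.27 now [ 0.4843 -0.048   0.2057] F [-0.2  0.1  0.5] op 0.0259 g 30.0
row [0.0022, -0.0014, 0.0762, 0.01, -0.03, 0.02]
```

In the tool's units: 0.077 m / 0.5 = 0.154, 0.07 m / 0.5 = 0.14.

Emit:
play_rows(motion=[[[0.004, -0.003, 0.04, 0, 0, 0], [0.004, -0.003, 0.08, 0, 0, 0], [0.004, -0.003, 0.116, 0, 0, 0], [0.004, -0.003, 0.14, 0, 0, 0], [0.004, -0.003, 0.15, 0, 0, 0], [0.004, -0.003, 0.153, 0, 0, 0], [0.004, -0.003, 0.154, 0, 0, 0], [0.004, -0.003, 0.154, 0, 0, 0]]])

```text
time_s: 20.93
position: [0.4833, -0.0499, 0.1298]
tcp_rot: [[-0.998, -0.071, 0.003], [-0.071, 0.998, -0.001], [-0.002, -0.001, -1.0]]
force: [0.3, 0.4, -0.8]
opening: 0.295
grasp_force: 30.0
```

In the tool's units: 0.001 m / 0.5 = 0.002.

Emit:
play_rows(motion=[[[0, 0, 0.002, 0, 0, 0], [0, 0, 0.002, 0, 0, 0], [0, 0, 0.002, 0, 0, 0]]])

```text
time_s: 21.18
position: [0.4834, -0.0499, 0.1298]
tcp_rot: [[-0.998, -0.07, 0.003], [-0.07, 0.998, -0.001], [-0.003, -0.001, -1.0]]
force: [-0.6, -0.1, 10.3]
opening: 0.3
grasp_force: 30.0
```

In the tool's units: -0.14 m / 0.5 = -0.28, -0.1 m / 0.5 = -0.2.

Emit:
play_rows(motion=[[[0, 0, -0.001, 0, 0, 0], [0, 0, -0.001, 0, 0, 0], [0, 0, -0.001, 0, 0, 0], [0, 0, -0.001, 0, 0, 0], [0, 0, -0.04, 0, 0, 0], [0, 0, -0.12, 0, 0, 0], [0, 0, -0.2, 0, 0, 0], [0, 0, -0.28, 0, 0, 0]]], fingers=0.036)

```text
time_s: 21.85
position: [0.4817, -0.0496, 0.2687]
tcp_rot: [[-0.998, -0.07, -0.002], [-0.07, 0.998, 0.001], [0.002, 0.001, -1.0]]
force: [1.5, -0.9, 0.1]
opening: 0.413
grasp_force: 0.0
```

```bash
python3 go.py yellow src .27 .003 0
```

```text
t 21.85 now [ 0.4817 -0.0496  0.2687] F [ 1.5 -0.9  0.1] op 0.0359 g 0.0
row [-0.097, 0.4655, -0.0011, 0.04, -0.11, 4.01]
```

In the tool's units: 0.4655 m / 0.5 = 0.931, -0.097 m / 0.5 = -0.194, 4 degrees / 180 = 0.0222.

Emit:
play_rows(motion=[[[-0.194, 0.931, -0.002, 0, 0, 0.0222], [-0.194, 0.931, -0.002, 0, 0, 0.0222], [-0.194, 0.931, -0.002, 0, 0, 0.0222], [-0.194, 0.931, -0.002, 0, 0, 0.0222], [-0.194, 0.931, -0.002, 0, 0, 0.0222], [-0.194, 0.931, -0.002, 0, 0, 0.0222], [-0.194, 0.931, -0.002, 0, 0, 0.0222], [-0.194, 0.931, -0.002, 0, 0, 0.0222]]])

```text
time_s: 22.52
position: [0.527, 0.2826, 0.268]
tcp_rot: [[-1.0, -0.0, -0.001], [-0.0, 1.0, -0.0], [0.001, -0.0, -1.0]]
force: [1.4, -0.2, -0.2]
opening: 0.413
grasp_force: 0.0
```

```bash
python3 go.py yellow src .27 .003 0
```

```text
t 22.52 now [0.527  0.2826 0.268 ] F [ 1.4 -0.2 -0.2] op 0.0359 g 0.0
row [-0.019, 0.1389, -0.0021, -0.02, -0.03, 0.03]
```

In the tool's units: 0.14 m / 0.5 = 0.28, 0.02 m / 0.5 = 0.04.

Emit:
play_rows(motion=[[[-0.038, 0.28, 0, 0, 0, 0], [-0.038, 0.28, 0, 0, 0, 0], [-0.038, 0.28, 0, 0, 0, 0], [-0.038, 0.28, 0.04, 0, 0, 0], [-0.038, 0.28, 0.08, 0, 0, 0], [-0.038, 0.28, 0.14, 0, 0, 0], [-0.038, 0.28, 0.14, 0, 0, 0], [-0.038, 0.28, 0.14, 0, 0, 0]]])

```text
time_s: 23.18
position: [0.5449, 0.4198, 0.196]
tcp_rot: [[-1.0, -0.0, -0.005], [-0.0, 1.0, -0.003], [0.005, -0.003, -1.0]]
force: [0.4, -0.0, 0.6]
opening: 0.413
grasp_force: 0.0
```

```bash
python3 go.py yellow src .125 .003 0
python3 - <<'E'
from h import *
save('side','s_.png'); save('top','t_.png')
from z import crop
crop('s_.png','a.png',215,50,205,260,3); crop('t_.png','b.png',340,150,120,80,4)
a=cv2.imread('pics/a.png')[:,:]; b=cv2.imread('pics/b.png')
a=cv2.resize(a,(450,571)); W=np.zeros((571,800,3),np.uint8); W[:,:450]=a; W[:233,450:]=cv2.resize(b,(350,233))
cv2.imwrite('pics/y1.png',W)
E
```

```text
t 23.18 now [0.5449 0.4198 0.196 ] F [ 0.4 -0.   0.6] op 0.036 g 0.0
row [-0.0015, 0.0019, 0.071, -0.16, -0.29, 0.02]
```

View pics/y1.png

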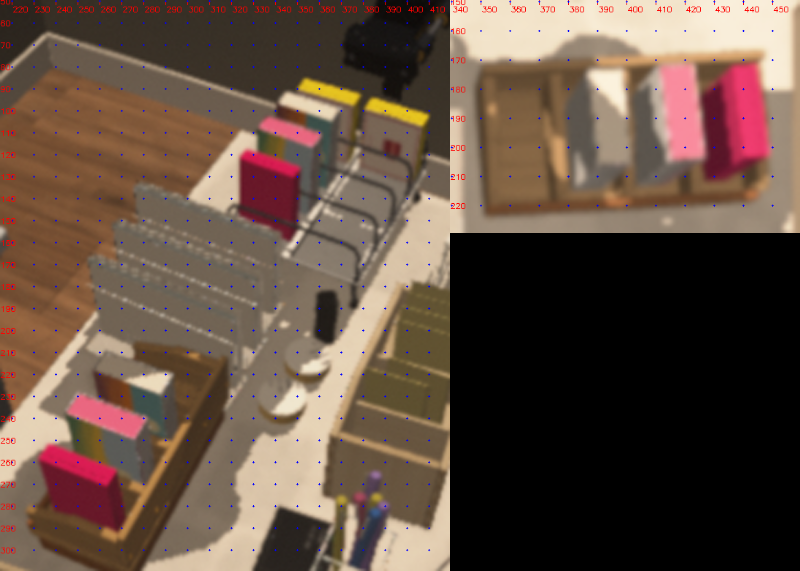

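Red (cream top), green (pink top) and magenta stand upright in slots 2, 3 and 4 from the left. The fronts are undisturbed, and the rear yellow box is at about (392, 105) px. Now grip yellow.

In the tool's units: 0.072 m / 0.5 = 0.144, 0.0015 m / 0.5 = 0.003.

Emit:
play_rows(motion=[[[-0.001, 0.003, 0.02, 0, 0, 0], [-0.001, 0.003, 0.05, 0, 0, 0], [-0.001, 0.003, 0.09, 0, 0, 0], [-0.001, 0.003, 0.12, 0, 0, 0], [-0.001, 0.003, 0.14, 0, 0, 0], [-0.001, 0.003, 0.144, 0, 0, 0], [-0.001, 0.003, 0.144, 0, 0, 0]]])

```text
time_s: 23.87
position: [0.547, 0.4219, 0.1263]
tcp_rot: [[-1.0, 0.0, -0.0], [0.0, 1.0, 0.0], [0.0, 0.0, -1.0]]
force: [0.5, -0.1, 0.0]
opening: 0.413
grasp_force: 0.0
```

Emit:
play_rows(motion=[[[0, 0, 0, 0, 0, 0], [0, 0, 0, 0, 0, 0], [0, 0, 0, 0, 0, 0], [0, 0, 0, 0, 0, 0], [0, 0, 0, 0, 0, 0]]], fingers=0.01)

```text
time_s: 24.28
position: [0.5476, 0.4224, 0.1276]
tcp_rot: [[-1.0, -0.0, 0.002], [-0.0, 1.0, 0.001], [-0.002, 0.001, -1.0]]
force: [0.6, -0.7, 2.9]
opening: 0.28
grasp_force: 30.0
```

In the tool's units: -0.17 m / 0.5 = -0.34, -0.14 m / 0.5 = -0.28.

Emit:
play_rows(motion=[[[0, 0, -0.04, 0, 0, 0], [0, 0, -0.12, 0, 0, 0], [0, 0, -0.2, 0, 0, 0], [0, 0, -0.28, 0, 0, 0], [0, 0, -0.34, 0, 0, 0], [0, 0, -0.34, 0, 0, 0], [0, 0, -0.34, 0, 0, 0]]])

```text
time_s: 24.87
position: [0.5476, 0.4225, 0.2993]
tcp_rot: [[-1.0, -0.0, 0.005], [-0.0, 1.0, 0.003], [-0.005, 0.003, -1.0]]
force: [-0.1, -0.4, -2.3]
opening: 0.277
grasp_force: 30.0
```

```bash
python3 go.py yellow dst .29 .002 0
```

```text
[0.4765 0.0023]
t 24.87 now [0.5476 0.4225 0.2993] F [-0.1 -0.4 -2.3] op 0.0241 g 30.0
row [0.0693, -0.4202, 0.0078, 0.14, 0.28, -3.99]
```

In the tool's units: -0.42 m / 0.5 = -0.84, 0.069 m / 0.5 = 0.138, -4 degrees / 180 = -0.0222.

Emit:
play_rows(motion=[[[0.138, -0.84, 0.016, 0, 0, -0.0222], [0.138, -0.84, 0.016, 0, 0, -0.0222], [0.138, -0.84, 0.016, 0, 0, -0.0222], [0.138, -0.84, 0.016, 0, 0, -0.0222], [0.138, -0.84, 0.016, 0, 0, -0.0222], [0.138, -0.84, 0.016, 0, 0, -0.0222], [0.138, -0.84, 0.016, 0, 0, -0.0222], [0.138, -0.84, 0.016, 0, 0, -0.0222]]])

```text
time_s: 25.53
position: [0.4906, 0.0915, 0.288]
tcp_rot: [[-0.998, -0.071, -0.005], [-0.071, 0.998, 0.0], [0.005, 0.0, -1.0]]
force: [0.8, -0.8, -1.7]
opening: 0.273
grasp_force: 30.0
```

```bash
python3 go.py yellow dst .29 .002 0
```

```text
[0.4765 0.0023]
t 25.53 now [0.4906 0.0915 0.288 ] F [ 0.8 -0.8 -1.7] op 0.0238 g 30.0
row [0.0183, -0.0881, -0.0019, 0.02, -0.26, 0.03]
```

In the tool's units: -0.088 m / 0.5 = -0.176, 0.03 m / 0.5 = 0.06.

Emit:
play_rows(motion=[[[0.037, -0.176, 0, 0, 0, 0], [0.037, -0.176, 0.02, 0, 0, 0], [0.037, -0.176, 0.06, 0, 0, 0], [0.037, -0.176, 0.12, 0, 0, 0], [0.037, -0.176, 0.17, 0, 0, 0], [0.037, -0.176, 0.17, 0, 0, 0], [0.037, -0.176, 0.17, 0, 0, 0], [0.037, -0.176, 0.17, 0, 0, 0]]])

```text
time_s: 26.2
position: [0.4807, 0.0042, 0.2052]
tcp_rot: [[-0.998, -0.07, -0.001], [-0.07, 0.998, 0.0], [0.0, 0.0, -1.0]]
force: [-0.4, 0.2, -0.1]
opening: 0.277
grasp_force: 30.0
```

```bash
python3 go.py yellow dst .1275 .002 0
```

```text
[0.4765 0.0023]
t 26.2 now [0.4807 0.0042 0.2052] F [-0.4  0.2 -0.1] op 0.0241 g 30.0
row [0.0022, -0.0018, 0.0777, 0.01, -0.03, 0.03]
```

In the tool's units: 0.0785 m / 0.5 = 0.157, 0.002 m / 0.5 = 0.004.

Emit:
play_rows(motion=[[[0.004, -0.003, 0.04, 0, 0, 0], [0.004, -0.003, 0.08, 0, 0, 0], [0.004, -0.003, 0.12, 0, 0, 0], [0.004, -0.003, 0.142, 0, 0, 0], [0.004, -0.003, 0.152, 0, 0, 0], [0.004, -0.003, 0.156, 0, 0, 0], [0.004, -0.003, 0.157, 0, 0, 0], [0.004, -0.003, 0.157, 0, 0, 0]]])

```text
time_s: 26.87
position: [0.4796, 0.0024, 0.1276]
tcp_rot: [[-0.998, -0.07, 0.002], [-0.07, 0.998, -0.001], [-0.002, -0.001, -1.0]]
force: [-0.5, 0.8, -0.3]
opening: 0.271
grasp_force: 30.0
```

In the tool's units: 0.001 m / 0.5 = 0.002.

Emit:
play_rows(motion=[[[0, 0, 0.002, 0, 0, 0], [0, 0, 0.002, 0, 0, 0], [0, 0, 0.002, 0, 0, 0]]])

```text
time_s: 27.12
position: [0.4798, 0.0018, 0.1272]
tcp_rot: [[-0.997, -0.071, 0.003], [-0.071, 0.997, -0.002], [-0.003, -0.002, -1.0]]
force: [-1.0, -0.3, 7.6]
opening: 0.278
grasp_force: 30.0
```

In the tool's units: -0.15 m / 0.5 = -0.3, -0.1 m / 0.5 = -0.2.

Emit:
play_rows(motion=[[[0, 0, -0.001, 0, 0, 0], [0, 0, -0.001, 0, 0, 0], [0, 0, -0.001, 0, 0, 0], [0, 0, -0.001, 0, 0, 0], [0, 0, -0.04, 0, 0, 0], [0, 0, -0.12, 0, 0, 0], [0, 0, -0.2, 0, 0, 0], [0, 0, -0.3, 0, 0, 0]]], fingers=0.036)

```text
time_s: 27.78
position: [0.4778, 0.0026, 0.2681]
tcp_rot: [[-0.998, -0.07, -0.003], [-0.07, 0.998, 0.001], [0.003, 0.001, -1.0]]
force: [0.7, 0.6, -1.0]
opening: 0.413
grasp_force: 0.0
```

In the tool's units: 0.3 m / 0.5 = 0.6, -0.05 m / 0.5 = -0.1.

Emit:
play_rows(motion=[[[0, 0.6, -0.1, 0, 0, 0], [0, 0.6, -0.1, 0, 0, 0], [0, 0.6, -0.1, 0, 0, 0], [0, 0.6, -0.1, 0, 0, 0], [0, 0.6, -0.1, 0, 0, 0], [0, 0.6, -0.1, 0, 0, 0], [0, 0.6, -0.1, 0, 0, 0], [0, 0.6, -0.1, 0, 0, 0]]])

```text
time_s: 28.45
position: [0.4571, 0.3069, 0.3182]
tcp_rot: [[-0.997, -0.074, 0.002], [-0.074, 0.997, 0.004], [-0.002, 0.004, -1.0]]
force: [0.5, 0.8, 0.3]
opening: 0.41
grasp_force: 0.0
```

```bash
python3 - <<'E'
from h import *
save('side','s_.png'); save('top','t_.png')
from z import crop
crop('s_.png','a.png',215,50,205,260,3); crop('t_.png','b.png',340,150,120,80,4)
a=cv2.imread('pics/a.png')[:,:]; b=cv2.imread('pics/b.png')
a=cv2.resize(a,(450,571)); W=np.zeros((571,800,3),np.uint8); W[:,:450]=a; W[:233,450:]=cv2.resize(b,(350,233))
cv2.imwrite('pics/end.png',W)
s=bot.read_state();print(s['time_s'],s['position'],s['force'])
E
```

```text
28.55 [0.45722537 0.3039637  0.31730986] [-0.15092186 -0.75670523 -0.40646121]
```

View pics/end.png

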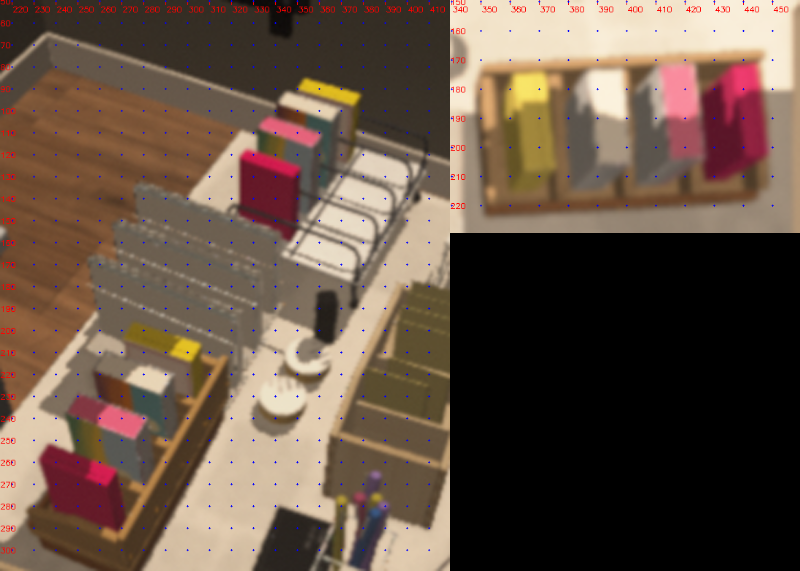

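All four boxes stand upright in their slots: yellow, red, green and magenta from left to right. The front row hasn't moved and the arm is clear.

```bash
python3 -c "
from rig import bot
print(bot.hand_in())"
```

```text
the job is handed in; nothing more can be done
None
```

All four back boxes now stand upright in the wooden rack, in the wire rack's left-to-right order (yellow, red, green, magenta), with the front boxes undisturbed in the last pictures. I handed the job in after about 29 s of robot time; no verdict was returned.

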